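# Find the rocking burner cap and seat it

## Task

The gas hob has been wiped down and one of its three burner caps was put back carelessly: it is not in its seat. Press down on the rims of the caps with a fingertip to find the one that rocks, then nudge that cap sideways across its burner until it drops into its seat and all three caps lie flat on their burners. Do not pick up any cap, and leave everything else on and around the hob where it is.

Things in the scene. Friction and masses are not known exactly. Their poses are not given: they have to be found in the camera images.
- hob: three-burner gas hob let into the worktop: a steel plate 320 deep x 620 wide, its top 8 mm above the worktop; origin at the middle of its underside, x to its back edge, y to its left. Its burners stand in a row 190 mm apart, 25 mm behind its middle; three black control knobs 28 mm high stand along its front, 118 mm in front of its middle. It is fixed, but its place and heading vary
- seat_left (a point): centre of the left burner's seat, fixed to the hob, level with the flat top of the aluminium burner head (z = 0.026). The head is a ring 74 mm across, 18 mm above the hob plate, with a socket 24 mm across, 6 mm deep in its middle for a cap's spigot (2 mm play all round). Two thin igniter pins stand 44 mm to its left and right, 4 mm below the head's top
- seat_middle (a point): centre of the middle burner's seat, fixed to the hob, level with the flat top of the aluminium burner head (z = 0.026). The head is a ring 74 mm across, 18 mm above the hob plate, with a socket 24 mm across, 6 mm deep in its middle for a cap's spigot (2 mm play all round). Two thin igniter pins stand 44 mm to its left and right, 4 mm below the head's top
- seat_right (a point): centre of the right burner's seat, fixed to the hob, level with the flat top of the aluminium burner head (z = 0.026). The head is a ring 74 mm across, 18 mm above the hob plate, with a socket 24 mm across, 6 mm deep in its middle for a cap's spigot (2 mm play all round). Two thin igniter pins stand 44 mm to its left and right, 4 mm below the head's top
- cap1: one of three identical burner caps: black enamelled disc 76 mm across, 9 mm thick, faintly domed, about 0.16 kg, lying loose on a burner; which cap is on which burner changes. Origin: centre of its flat underside, z up. A spigot 20 mm across, 3 mm long stands out below its middle. Seated, the spigot is in the socket, origin z = 0.026, and the cap is steady wherever pressed
- cap2: burner cap like cap1. The one cap that is not seated stands with its spigot on the burner head beside the socket: about level, but 3 mm high (origin z about 0.029) and 8 to 11 mm off centre in any direction. Pressed on the rim with 1 to 3 N it tips 4 to 12 degrees; let go, it falls back, not always quite level. It slides easily
- cap3: burner cap like cap1. Pressed from above 29 mm from its middle, a seated cap stops a fingertip 9 mm above the burner head; the rocking one is met up to 3 mm higher, gives way, and stops a 20 mm wide fingertip 0.5 to 2.5 mm higher than a seated one
- teaspoon: steel teaspoon, 130x27x11, lying on the hob in front of the burner row; origin under its middle
- fork: steel fork, 193x26x15, lying on the hob between the middle and the right burner; origin under its middle
- tomato_tin: red food tin, 57 dia x 72, standing at the back of the hob between the left and the middle burner; origin at the centre of its base
- espresso_cup: small white coffee cup with a handle, 59x83x55, standing at the front right of the hob; origin under its middle
- dish_brush: purple washing-up brush, 36x270x62, lying on the worktop to the right of the hob; origin under its middle
Not all that is in view belongs to the job. What is shaped like the cap2 but red is not meant. What is shaped like the cap3 but green is not meant.

How it is judged:
By the outcome, as a careful person would: the job done as asked, in the order asked, and still so for the second after the job is handed in, with the robot touching nothing.
It also fails if it takes over 45 s, if anything falls off the work surface, if the arm or the gripper's body presses on something with over 40 N, if the wrist force passes 120 N, or if a joint passes its speed limit or range.

## Robot

A 6-joint arm with a two-finger parallel gripper is mounted at the origin on a cart in front of the work surface, level with it; the furniture and walls round the work are solid. World frame = base frame: x ahead of the robot, y to its left, z up, the work surface at z = 0. Lengths are in m, angles in rad, forces in N, time in s.
With the tool pointing down it reaches from about 0.375 to 0.825 m from the base axis. Payload 5.5 kg.
Tool frame: the origin (TCP) lies at the very end of the fingers, on their centre line; the grasp point (between the pads) lies 19 mm behind it (bot.pinch_z is the distance from the TCP to the grasp point, in m); z points along the fingers, y is the line along which they close (so a half turn about z gives the same grasp; the last joint's range is limited). The gripper opens to 85 mm and grips with 20 to 120 N. Pads are 22 mm wide; open, the fingers measure 114 mm over their backs; the gripper's body (76 mm by 85 mm) begins 54 mm behind the grasp point. The pads swing forward as they close: fully open they stand 13 mm farther back than shut.
Start: joints at [-1.237, 0.314, -0.047, 1.21, 0, 1.571], TCP at [0.197, -0.567, 0.231] pointing down, gripper open.
Joint ranges: [-2.67, 2.67], [-0.69, 1.73], [-1.03, 1.25], [-2.08, 2.16], [-1.42, 1.45], [-3.14, 3.14]. Speed limits (rad/s): [2.39, 2.39, 3.01, 3.14, 3.14, 3.14].

## Interface

Orientations are given as a rotation vector (axis times angle).
In Python, from bench import bot gives the robot as it stands.
- The arm moves only by the tool play_rows, never from a script. Its argument "moves" is a list of rows, each a list of 7 numbers: the shift along the tool's x, y, z normalised to -1 to 1, where 1 is 0.04 m, then the turn, a rotation vector about the tool's x, y, z normalised to -1 to 1, where 1 is 8 degrees, then the opening, from -1 (shut) to 1 (fully open). In form: [[x, y, z, wx, wy, wz, gripper], ...]. A call has 1 to 5 rows; each row shifts and turns the commanded pose from where the row before left it, along the tool's axes as they then stand; what a row does not reach is not made up. A row lasts 1/8 s, in which the tool goes at most 62.5 mm and 10.7 degrees, less where a joint would pass 70% of its speed; a pose out of reach is approached as far as the arm can. A call with a number of a shift or a turn outside -1 to 1 is refused whole. A call with a gripper value outside its range is refused whole. The fingers move at their own pace and stop on an object; "newtons" is the grip in N (left out, the last holds). Time passes only in rows, so rows that do not move let the fingers close. It gives the time, the measured TCP pose, the force, the opening and the grip force at its end, in the units of the state.
- bot.state(): the state, without advancing time (a new reading comes with each control period).
- bot.capture(name): name is "side" or "top" or "wrist"; returns a dict with "frame" (400x640x3 uint8, red, green, blue), "camera_matrix" (3x3 intrinsics, pixels), "D" ([k1, k2, p1, p2, k3] as OpenCV has them; the pictures are not rectified), "T" (4x4, takes a point from camera to world coordinates); the wrist camera has in their place "T_tool_cam" (4x4, takes a point from camera to tool coordinates, whose origin is the TCP and whose axes are the flange's). Camera axes: x right, y down, z forward; pixel columns grow to the right and rows downward; lengths in m; the calibration is good to about 2 mm. A picture is of the moment at which its call begins: read the wrist's pose just before it. There is no depth.
- bot.job_done(): hands the job in; it is judged then, once.
The state is a dict: "clock": time; "joint_positions": joint angles; "qvel": joint speeds; "joint_efforts": joint torques, N m; "tool_pos": TCP position; "orientation": TCP orientation; "contact_force": force on the tool from outside, world axes, zero at the start; "moment": the same for the moment, N m; "finger_gap": opening from 0.0 (shut) to 1.0 (fully open); "grip_force": force on a finger pad.
Only numpy, scipy, OpenCV 4.12 (cv2) and the standard library are available. Lean on these libraries where they do the work, as an engineer would, in place of code of your own. Each camera call takes 0.05 s, during which the arm holds its last target. There are 200 camera calls.

## Working session

There is one attempt and no reset: what is moved stays moved. The work goes in short steps, Python scripts to look and compute and a tool call to move; the robot and the scene stay as the last step left them, time stands still between calls to the robot, and variables do not carry over. Pictures are saved under pics/ and viewed, at most 10 in all, crops included, and the job is handed in when it is done.

Besides the shell and the picture viewer there is one more tool, called after "Call:" as name([rows], argument=value, ...), one row to a line, values as JSON. play_rows: Moves the arm, as the interface text tells. Scaled input: -1 to 1 covers 0.04 m each way for a shift and 8 degrees each way for a turn. Its arguments: {"type":"object","properties":{"moves":{"type":"array"},"newtons":{"type":"number"}},"required":["moves"]}

```bash
ls; mkdir -p pics; python3 - <<'E'
from bench import bot
import cv2,numpy as np,pickle
s=bot.state();print(s)
d={}
for n in("top","side"):
    c=bot.capture(n);d[n]=c;cv2.imwrite(f"pics/{n}0.png",c["frame"][:,:,::-1]);print(n,c["camera_matrix"],c["D"],c["T"])
pickle.dump(d,open("c0.pkl","wb"))
E
```

```text
pics
{'clock': 0.0, 'joint_positions': array([-1.23697992e+00,  3.14217451e-01, -4.80637211e-02,  1.21019963e+00,
        2.79172587e-05,  1.57082474e+00]), 'qvel': array([ 0.00047276,  0.00029407, -0.00026849, -0.00041382, -0.00090264,
       -0.00043033]), 'joint_efforts': array([ 9.36389770e-04, -5.39590144e+01,  3.39749658e+01,  1.93507463e-02,
        1.53443029e-04,  5.79981801e-06]), 'tool_pos': array([ 0.19641249, -0.56633723,  0.23044644]), 'orientation': array([-3.09629919e+00, -5.21605595e-01,  3.96171298e-04]), 'contact_force': array([ 0.24005679, -0.54960409,  0.05990005]), 'moment': array([ 0.04193061,  0.03337249, -0.03812882]), 'grip_force': 0.0, 'finger_gap': 1.0008131940198957}
top [[376.74070757   0.         319.96360671]
 [  0.         376.74070757 200.20537682]
 [  0.           0.           1.        ]] [-0.0011686  0.         0.         0.         0.       ] [[ 2.05727260e-02 -9.83100374e-01  1.81907719e-01  2.92424287e-01]
 [-9.99779892e-01 -2.09779881e-02 -3.03836104e-04 -1.07156801e-02]
 [ 4.11475934e-03 -1.81861429e-01 -9.83315560e-01  1.36336075e+00]
 [ 0.00000000e+00  0.00000000e+00  0.00000000e+00  1.00000000e+00]]
side [[399.28606852   0.         322.00159   ]
 [  0.         399.28606852 199.25597445]
 [  0.           0.           1.        ]] [-0.07782173  0.          0.          0.          0.        ] [[-0.99833468  0.04808774 -0.03186588  0.59634077]
 [ 0.05412859  0.58983632 -0.80570666  1.2781812 ]
 [-0.01994896 -0.80608975 -0.59145697  1.02533396]
 [ 0.          0.          0.          1.        ]]
```

View pics/top0.png

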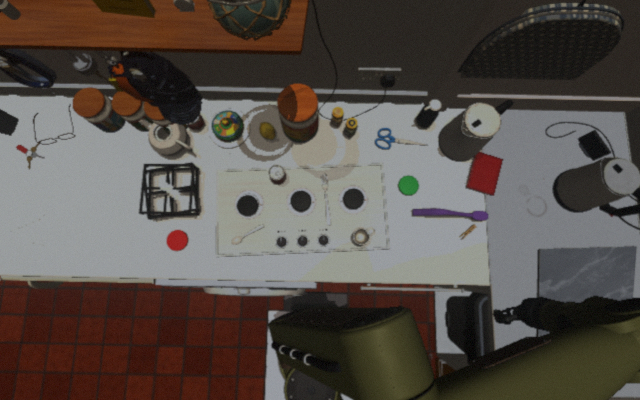

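View pics/side0.png

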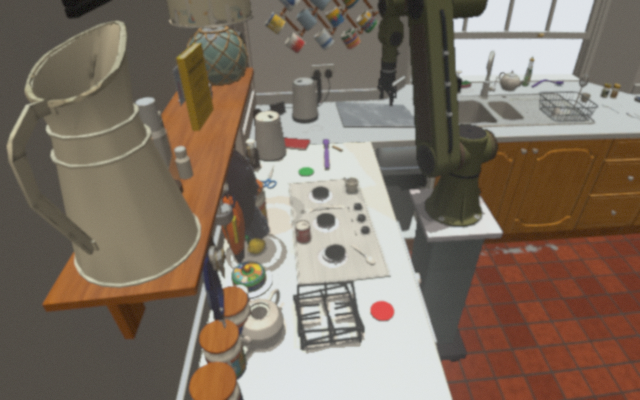

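The top view shows three black caps at about (247,205), (301,201) and (352,198). The red disc (177,240) and green disc (408,185) are decoys, and the knobs (281,241), (302,240), (322,239) are also dark discs. Next I'll measure the caps and check them in a close crop.

```bash
cat > h.py <<'E'
import cv2,numpy as np
from scipy.spatial.transform import Rotation as R
def ray(c,px,z,T=None):
    T=c["T"] if T is None else T
    u=cv2.undistortPoints(np.array(px,float).reshape(-1,1,2),c["camera_matrix"],np.array(c["D"])).reshape(-1,2)
    d=np.c_[u,np.ones(len(u))]@T[:3,:3].T; o=T[:3,3]
    return o+d*((z-o[2])/d[:,2])[:,None]
def proj(c,P,T=None):
    T=c["T"] if T is None else T
    M=np.linalg.inv(T)
    return cv2.projectPoints(np.array(P,float).reshape(-1,3),cv2.Rodrigues(M[:3,:3])[0],M[:3,3],c["camera_matrix"],np.array(c["D"]))[0].reshape(-1,2)
def Ttool(s):
    T=np.eye(4);T[:3,:3]=R.from_rotvec(s["orientation"]).as_matrix();T[:3,3]=s["tool_pos"];return T
E
python3 - <<'E'
import pickle,cv2,numpy as np
from h import *
d=pickle.load(open("c0.pkl","rb"))
for n,box in(("top",(210,155,395,262)),("side",(285,170,390,290))):
    c=d[n];g=cv2.cvtColor(c["frame"],cv2.COLOR_RGB2GRAY)
    m=(g<75).astype(np.uint8);x0,y0,x1,y1=box
    k=np.zeros_like(m);k[y0:y1,x0:x1]=m[y0:y1,x0:x1]
    N,l,st,ce=cv2.connectedComponentsWithStats(k)
    for i in range(1,N):
        if st[i,4]>25:
            z=.033 if st[i,4]>150 else .036
            print(n,ce[i].round(1),st[i].tolist(),ray(c,ce[i],z).round(4)[0])
c=d["top"]
crop=cv2.resize(c["frame"][155:262,210:395],None,fx=4.3,fy=4.3,interpolation=cv2.INTER_CUBIC)
cv2.imwrite("pics/crop0.png",crop[:,:,::-1])
E
```

```text
top [279.  180.1] [271, 174, 15, 11, 67] [0.6086 0.1385 0.036 ]
top [352.9 198.6] [343, 189, 21, 20, 331] [ 0.547  -0.1294  0.033 ]
top [300.6 200.7] [291, 191, 20, 21, 333] [0.5352 0.0585 0.033 ]
top [247.2 205.2] [237, 195, 22, 21, 340] [0.5147 0.2488 0.033 ]
top [364.  233.8] [358, 229, 11, 14, 31] [ 0.4207 -0.169   0.036 ]
top [281.3 241.9] [277, 237, 9, 10, 62] [0.3863 0.1215 0.036 ]
top [302.2 240.8] [298, 237, 9, 9, 68] [0.3918 0.0484 0.036 ]
top [323.1 239.8] [319, 236, 9, 9, 66] [ 0.3965 -0.0249  0.036 ]
side [387.2 179.7] [384, 175, 6, 12, 49] [ 0.2441 -0.1935  0.036 ]
```

View pics/crop0.png

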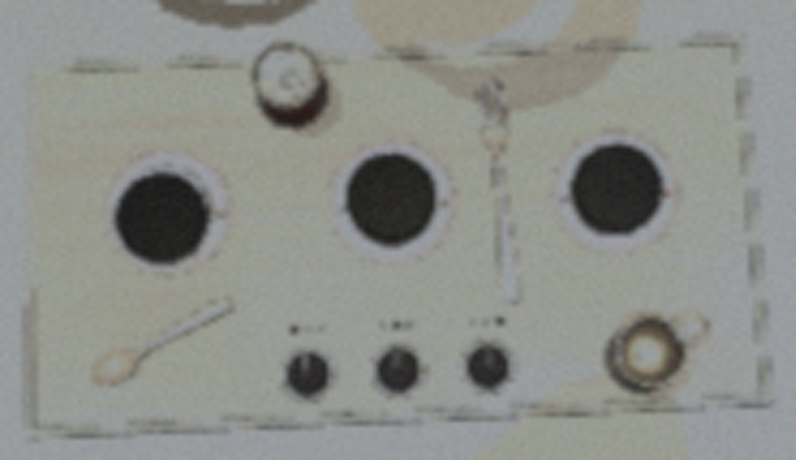

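The crop shows the left cap (about 163,217 in the crop) shifted toward the front-left of its bright ring. The other two sit concentric. Left is the suspect, and the press test will confirm it, going right, middle, left on the way.

```bash
cat > plan.py <<'E'
from h import *
def plan(p,yaw=None,n=None,s=None,step=.036,grip=-1):
    """rows for straight move to p with tool down and x-axis at heading yaw (deg)"""
    from bench import bot
    s=s or bot.state();p=np.array(p);R0=R.from_rotvec(s["orientation"])
    x=R0.as_matrix()[:,0];y0=np.degrees(np.arctan2(x[1],x[0]))
    Rt=R.from_euler("xz",[180,y0 if yaw is None else yaw],degrees=True)
    w=(R0.inv()*Rt).as_rotvec();d=p-s["tool_pos"]
    n=n or int(max(np.ceil(np.linalg.norm(d)/step),np.ceil(np.degrees(np.linalg.norm(w))/7.5),1))
    for i in range(n):
        Ri=R0*R.from_rotvec(w*i/n)
        print("[%s,%s],"%(",".join("%g"%v for v in np.r_[(Ri.inv().apply(d/n)/.04).round(2),(np.degrees(w/n)/8).round(2)]),grip))
E
python3 - <<'E'
from plan import *
plan([.518,-.131,.14],75)
E
```

```text
[0.7,-0.48,0.14,-0,-0,-0.44,-1],
[0.73,-0.43,0.14,-0,-0,-0.44,-1],
[0.75,-0.39,0.14,-0,-0,-0.44,-1],
[0.77,-0.34,0.14,-0,-0,-0.44,-1],
[0.79,-0.3,0.14,-0,-0,-0.44,-1],
[0.81,-0.25,0.14,-0,-0,-0.44,-1],
[0.82,-0.2,0.14,-0,-0,-0.44,-1],
[0.83,-0.15,0.14,-0,-0,-0.44,-1],
[0.84,-0.1,0.14,-0,-0,-0.44,-1],
[0.84,-0.04,0.14,-0,-0,-0.44,-1],
[0.85,0.01,0.14,-0,-0,-0.44,-1],
[0.84,0.06,0.14,-0,-0,-0.44,-1],
[0.84,0.11,0.14,-0,-0,-0.44,-1],
[0.83,0.16,0.14,-0,-0,-0.44,-1],
[0.82,0.21,0.14,-0,-0,-0.44,-1],
[0.8,0.26,0.14,-0,-0,-0.44,-1],
```

Call:
play_rows([
  [0.7, -0.48, 0.14, 0, 0, -0.44, -1],
  [0.73, -0.43, 0.14, 0, 0, -0.44, -1],
  [0.75, -0.39, 0.14, 0, 0, -0.44, -1],
  [0.77, -0.34, 0.14, 0, 0, -0.44, -1],
  [0.79, -0.3, 0.14, 0, 0, -0.44, -1],
], newtons=20)

```text
clock: 0.72
tool_pos: [0.2974, -0.4296, 0.2027]
orientation: [-2.98, -0.992, 0.0]
contact_force: [-0.1, -0.1, 0.2]
finger_gap: -0.002
grip_force: 0.0
```

Call:
play_rows([
  [0.81, -0.25, 0.14, 0, 0, -0.44, -1],
  [0.82, -0.2, 0.14, 0, 0, -0.44, -1],
  [0.83, -0.15, 0.14, 0, 0, -0.44, -1],
  [0.84, -0.1, 0.14, 0, 0, -0.44, -1],
  [0.84, -0.04, 0.14, 0, 0, -0.44, -1],
])

```text
clock: 1.35
tool_pos: [0.3968, -0.2932, 0.1748]
orientation: [-2.793, -1.437, 0.0]
contact_force: [-0.2, -0.0, 0.3]
finger_gap: -0.002
grip_force: 0.0
```

Call:
play_rows([
  [0.85, 0.01, 0.14, 0, 0, -0.44, -1],
  [0.84, 0.06, 0.14, 0, 0, -0.44, -1],
  [0.84, 0.11, 0.14, 0, 0, -0.44, -1],
  [0.83, 0.16, 0.14, 0, 0, -0.44, -1],
  [0.82, 0.21, 0.14, 0, 0, -0.44, -1],
])

```text
clock: 1.98
tool_pos: [0.4966, -0.1566, 0.1468]
orientation: [-2.54, -1.847, 0.001]
contact_force: [-0.6, -0.1, -0.8]
finger_gap: -0.0
grip_force: 0.0
```

Call:
play_rows([
  [0.8, 0.26, 0.14, 0, 0, -0.44, -1],
  [0, 0, 0, 0, 0, 0, -1],
  [0, 0, 0, 0, 0, 0, -1],
])

```text
clock: 2.35
tool_pos: [0.5156, -0.1307, 0.1414]
orientation: [-2.485, -1.922, 0.002]
contact_force: [0.1, -0.9, 0.1]
finger_gap: 0.001
grip_force: 0.0
```

```bash
python3 - <<'E'
from plan import *
from bench import bot
s=bot.state();c=bot.capture("wrist")
print(s["clock"],s["tool_pos"],s["orientation"],s["contact_force"],s["finger_gap"]);print(c["T_tool_cam"])
cv2.imwrite("pics/w1.png",c["frame"][:,:,::-1])
T=Ttool(s)@c["T_tool_cam"]
print(proj(c,[[.547,-.129,.035],[.5352,.0585,.035]],T))
E
```

```text
2.35 [ 0.51560631 -0.13065008  0.14141142] [-2.48483050e+00 -1.92155497e+00  1.52219886e-03] [ 0.13323012 -0.92707459  0.06128952] 0.0013870162924279775
[[ 7.91286949e-04 -9.65783543e-01 -2.59348263e-01  6.59912200e-02]
 [ 9.99999399e-01  5.67374090e-04  9.38220720e-04  3.53897580e-04]
 [-7.58970646e-04 -2.59348850e-01  9.65783412e-01 -1.44062523e-01]
 [ 0.00000000e+00  0.00000000e+00  0.00000000e+00  1.00000000e+00]]
[[ 356.80151847  184.49916607]
 [ 269.25450485 -103.44619459]]
```

View pics/w1.png

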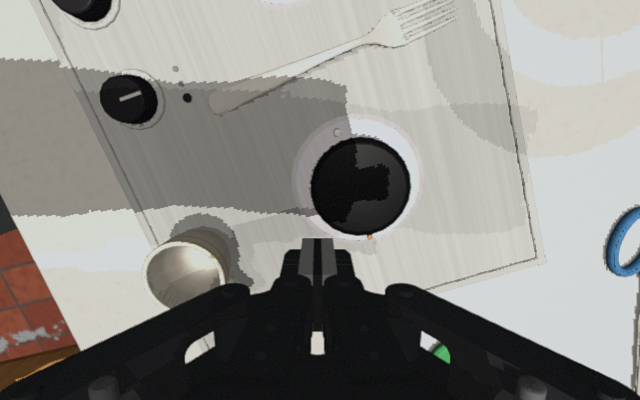

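The right cap is at about (360,187), within 2 mm of the prediction at (357,184). The fingertip is at (317,240), over its front rim. Now I press.

Call:
play_rows([
  [0, 0.05, 0.8, 0, 0, 0, -1],
  [0, 0, 0.8, 0, 0, 0, -1],
  [0, 0, 0.8, 0, 0, 0, -1],
  [0, 0, 0.1, 0, 0, 0, -1],
  [0, 0, 0, 0, 0, 0, -1],
])

```text
clock: 3.02
tool_pos: [0.5181, -0.1316, 0.0424]
orientation: [2.486, 1.921, 0.0]
contact_force: [-0.2, -0.8, -0.2]
finger_gap: 0.003
grip_force: 0.0
```

Call:
play_rows([
  [0, 0, 0.05, 0, 0, 0, -1],
  [0, 0, 0.05, 0, 0, 0, -1],
  [0, 0, 0, 0, 0, 0, -1],
])

```text
clock: 3.4
tool_pos: [0.5183, -0.131, 0.0381]
orientation: [2.484, 1.922, 0.001]
contact_force: [-0.5, 0.6, -1.0]
finger_gap: 0.002
grip_force: 0.0
```

Call:
play_rows([
  [0, 0, 0.05, 0, 0, 0, -1],
  [0, 0, 0, 0, 0, 0, -1],
])

```text
clock: 3.65
tool_pos: [0.518, -0.1309, 0.0356]
orientation: [-2.485, -1.922, 0.0]
contact_force: [-0.5, 1.0, -0.3]
finger_gap: -0.002
grip_force: 0.0
```

Call:
play_rows([
  [0, 0, 0.03, 0, 0, 0, -1],
  [0, 0, 0, 0, 0, 0, -1],
])

```text
clock: 3.9
tool_pos: [0.5181, -0.131, 0.035]
orientation: [2.485, 1.922, 0.0]
contact_force: [-2.0, 0.6, 5.7]
finger_gap: 0.005
grip_force: 3.0
```

The right cap is firm at z = 0.035, so it is seated. On to the middle one.

```bash
python3 - <<'E'
from plan import *
from bench import bot
s=dict(bot.state());s["tool_pos"]=np.array([.518,-.131,.07])
plan([.506,.0565,.07],75,s=s);print();s["tool_pos"]=np.array([.506,.0565,.07]);plan([.484,.2467,.07],75,s=s)
E
```

```text
[0.74,-0.24,0,0,-0,0.01,-1],
[0.74,-0.25,0,0,-0,0.01,-1],
[0.74,-0.25,0,0,-0,0.01,-1],
[0.74,-0.25,0,0,-0,0.01,-1],
[0.74,-0.25,0,0,-0,0.01,-1],
[0.74,-0.25,0,0,-0,0.01,-1],

[0.74,-0.29,-0,0,-0,0.01,-1],
[0.74,-0.29,-0,0,-0,0.01,-1],
[0.74,-0.29,-0,0,-0,0.01,-1],
[0.74,-0.29,-0,0,-0,0.01,-1],
[0.74,-0.29,-0,0,-0,0.01,-1],
[0.74,-0.29,-0,0,-0,0.01,-1],
```

Call:
play_rows([
  [0, 0, -0.88, 0, 0, 0, -1],
  [0.74, -0.25, 0, 0, 0, 0, -1],
  [0.74, -0.25, 0, 0, 0, 0, -1],
  [0.74, -0.25, 0, 0, 0, 0, -1],
  [0.74, -0.25, 0, 0, 0, 0, -1],
])

```text
clock: 4.53
tool_pos: [0.509, -0.0054, 0.0697]
orientation: [2.485, 1.922, 0.0]
contact_force: [-0.7, 0.1, -0.3]
finger_gap: 0.003
grip_force: 0.0
```

Call:
play_rows([
  [0.74, -0.25, 0, 0, 0, 0, -1],
  [0.74, -0.25, 0, 0, 0, 0, -1],
  [0, 0, 0.7, 0, 0, 0, -1],
  [0, 0, 0, 0, 0, 0, -1],
])

```text
clock: 5.03
tool_pos: [0.5027, 0.0561, 0.0402]
orientation: [-2.483, -1.922, 0.005]
contact_force: [0.1, -0.1, 1.0]
finger_gap: 0.002
grip_force: 0.0
```

Call:
play_rows([
  [0, 0.06, 0.07, 0, 0, 0, -1],
  [0, 0, 0, 0, 0, 0, -1],
])

```text
clock: 5.28
tool_pos: [0.5078, 0.055, 0.0395]
orientation: [2.485, 1.921, 0.001]
contact_force: [-0.0, -0.3, 0.7]
finger_gap: 0.001
grip_force: 0.0
```

Call:
play_rows([
  [0, 0, 0.05, 0, 0, 0, -1],
  [0, 0, 0, 0, 0, 0, -1],
])

```text
clock: 5.52
tool_pos: [0.5071, 0.0552, 0.0371]
orientation: [2.485, 1.922, 0.0]
contact_force: [0.3, 0.5, 0.7]
finger_gap: -0.003
grip_force: 0.0
```

Call:
play_rows([
  [0, 0, 0.03, 0, 0, 0, -1],
  [0, 0, 0, 0, 0, 0, -1],
])

```text
clock: 5.78
tool_pos: [0.5069, 0.0554, 0.0357]
orientation: [-2.485, -1.922, 0.0]
contact_force: [0.0, -0.3, 0.1]
finger_gap: -0.001
grip_force: 0.0
```

Call:
play_rows([
  [0, 0, 0.03, 0, 0, 0, -1],
  [0, 0, 0, 0, 0, 0, -1],
])

```text
clock: 6.02
tool_pos: [0.5071, 0.0554, 0.035]
orientation: [2.485, 1.922, 0.0]
contact_force: [-0.6, -0.2, 5.9]
finger_gap: -0.002
grip_force: 3.1
```

The middle cap is firm at z = 0.035 as well. Now the left cap, with a wrist picture from above it first.

Call:
play_rows([
  [0, 0, -0.9, 0, 0, 0, -1],
  [0.75, -0.29, -0.2, 0, 0, 0, -1],
  [0.75, -0.29, -0.2, 0, 0, 0, -1],
  [0.75, -0.29, -0.2, 0, 0, 0, -1],
  [0.75, -0.29, -0.2, 0, 0, 0, -1],
])

```text
clock: 6.65
tool_pos: [0.492, 0.1842, 0.1028]
orientation: [2.485, 1.922, 0.0]
contact_force: [-0.0, 0.0, 0.8]
finger_gap: 0.001
grip_force: 0.0
```

Call:
play_rows([
  [0.75, -0.29, -0.2, 0, 0, 0, -1],
  [0.75, -0.29, -0.2, 0, 0, 0, -1],
  [0, 0, 0, 0, 0, 0, -1],
  [0, 0, 0, 0, 0, 0, -1],
])

```text
clock: 7.15
tool_pos: [0.4846, 0.2467, 0.1182]
orientation: [2.484, 1.922, -0.001]
contact_force: [-0.1, 0.0, 0.3]
finger_gap: -0.002
grip_force: 0.0
```

```bash
python3 - <<'E'
from plan import *
from bench import bot
import pickle
s=bot.state();c=bot.capture("wrist")
print(s["clock"],s["tool_pos"],s["orientation"])
pickle.dump((s,c),open("w2.pkl","wb"))
cv2.imwrite("pics/w2.png",c["frame"][:,:,::-1])
T=Ttool(s)@c["T_tool_cam"]
print(proj(c,[[.5147,.2488,.038],[.5234,.2464,.026]],T))
E
```

```text
7.15 [0.48455985 0.24667924 0.11818852] [ 2.48447694e+00  1.92226345e+00 -1.17287735e-03]
[[359.07451094 192.91901792]
 [369.89845736 188.94475735]]
```

View pics/w2.png

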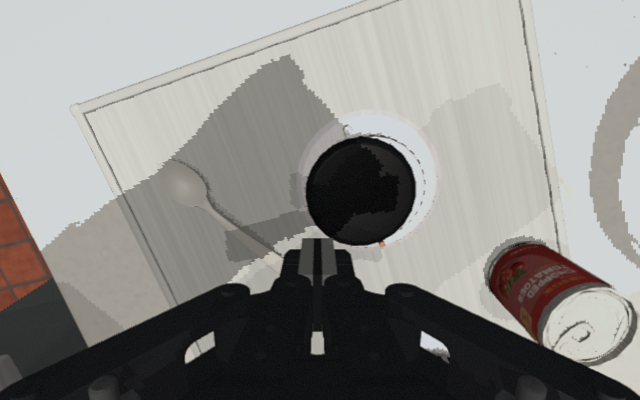

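The left cap's centre is at (361,190), with the bright head and its port slots exposed on the far side at x about 425. The igniter pins are at (346,130) and (381,243). I'll locate the cap and seat from this view.

```bash
python3 - <<'E'
from plan import *
import pickle
s,c=pickle.load(open("w2.pkl","rb"));T=Ttool(s)@c["T_tool_cam"]
f=c["frame"];g=cv2.cvtColor(f,cv2.COLOR_RGB2GRAY)
m=(g<70).astype(np.uint8);m[240:]=0;m[:,:290]=0;m[:,430:]=0
cs=max(cv2.findContours(m,0,cv2.CHAIN_APPROX_NONE)[0],key=cv2.contourArea)
P=ray(c,cs.reshape(-1,2),.036,T)[:,:2]; P=P[cs.reshape(-1,2)[:,1]<232]
A=np.c_[2*P,np.ones(len(P))];q=np.linalg.lstsq(A,(P**2).sum(1),rcond=None)[0]
print("cap",q[:2],"r",np.sqrt(q[2]+q[0]**2+q[1]**2))
# orange pin
h=cv2.cvtColor(f,cv2.COLOR_RGB2HSV);o=(h[...,1]>110)&(h[...,0]<20)&(h[...,2]>110)
for box in((100,150,325,365),(225,260,365,400)):
    y0,y1,x0,x1=box;ys,xs=np.nonzero(o[y0:y1,x0:x1]);
    if len(xs):print(len(xs),xs.mean()+x0,ys.mean()+y0,ray(c,[[xs.mean()+x0,ys.mean()+y0]],.022,T))
print(ray(c,[[346,130],[381,243]],.022,T))
# head outer ring: bright pixels contour near the far side
cv2.imwrite("pics/w2c.png",cv2.resize(f[100:255,285:450],None,fx=3.6,fy=3.6,interpolation=cv2.INTER_CUBIC)[:,:,::-1])
E
```

```text
cap [0.51542987 0.24824713] r 0.036769774451682946
14 381.5 243.5 [[0.52328165 0.20222669 0.022     ]]
[[0.51672483 0.28990155 0.022     ]
 [0.52300226 0.20271212 0.022     ]]
```

View pics/w2c.png

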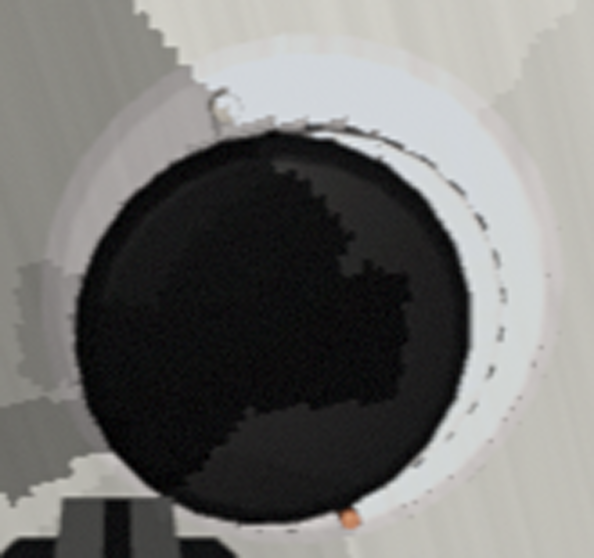

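```bash
python3 - <<'E'
from plan import *
import pickle
from scipy.optimize import least_squares
s,c=pickle.load(open("w2.pkl","rb"));T=Ttool(s)@c["T_tool_cam"]
q=np.array([(345,128),(400,150),(458,188),(492,240),(503,300),(494,370),(472,410)])/3.6+[285,100]
for z in(.026,.023,.02):
    P=ray(c,q,z,T)[:,:2]
    r=least_squares(lambda p:np.hypot(*(P-p[:2]).T)-.037,[.52,.247]);print(z,r.x,r.fun.round(4))
print(ray(c,[[347.5,127.8],[382,244]],.022,T)[:,:2])
E
```

```text
0.026 [0.52487907 0.24572358] [ 0.0006 -0.0006  0.      0.0002 -0.0002  0.0003 -0.    ]
0.023 [0.52573274 0.24501764] [ 0.0007 -0.0006 -0.0001  0.0001 -0.0002  0.0003  0.0001]
0.02 [0.52658783 0.24431186] [ 0.0009 -0.0006 -0.0001 -0.     -0.0003  0.0004  0.0003]
[[0.51805325 0.29108115]
 [0.52356127 0.20174087]]
```

The seat is at (0.525, 0.246) and the cap at (0.515, 0.248). That is 9.8 mm off, heading −15°, which lies along tool +y. Press test on the left cap next.

Call:
play_rows([
  [0, 0.05, 0.8, 0, 0, 0, -1],
  [0, 0, 0.8, 0, 0, 0, -1],
  [0, 0, 0.25, 0, 0, 0, -1],
  [0, 0, 0, 0, 0, 0, -1],
])

```text
clock: 7.7
tool_pos: [0.4864, 0.2458, 0.0441]
orientation: [-2.486, -1.921, 0.002]
contact_force: [-0.1, -0.9, 0.7]
finger_gap: 0.002
grip_force: 0.0
```

Call:
play_rows([
  [0, 0, 0.05, 0, 0, 0, -1],
  [0, 0, 0, 0, 0, 0, -1],
])

```text
clock: 7.95
tool_pos: [0.4875, 0.2469, 0.0434]
orientation: [2.485, 1.922, 0.002]
contact_force: [-0.4, 0.3, 0.2]
finger_gap: -0.006
grip_force: 0.0
```

Call:
play_rows([
  [0, 0, 0.03, 0, 0, 0, -1],
  [0, 0, 0, 0, 0, 0, -1],
])

```text
clock: 8.2
tool_pos: [0.4869, 0.2467, 0.0415]
orientation: [2.485, 1.922, 0.001]
contact_force: [-0.4, 0.5, -0.2]
finger_gap: -0.0
grip_force: 0.0
```

Call:
play_rows([
  [0, 0, 0.06, 0, 0, 0, -1],
  [0, 0, 0, 0, 0, 0, -1],
])

```text
clock: 8.45
tool_pos: [0.4866, 0.2465, 0.0387]
orientation: [-2.485, -1.922, 0.001]
contact_force: [0.4, -0.3, -0.7]
finger_gap: 0.003
grip_force: 0.0
```

Call:
play_rows([
  [0, 0, 0.03, 0, 0, 0, -1],
  [0, 0, 0, 0, 0, 0, -1],
])

```text
clock: 8.7
tool_pos: [0.4866, 0.2466, 0.0377]
orientation: [-2.485, -1.922, 0.0]
contact_force: [-1.1, -0.7, 1.1]
finger_gap: -0.003
grip_force: 0.9
```

Call:
play_rows([
  [0, 0, 0.03, 0, 0, 0, -1],
  [0, 0, 0, 0, 0, 0, -1],
])

```text
clock: 8.95
tool_pos: [0.4863, 0.2466, 0.0364]
orientation: [-2.484, -1.922, 0.001]
contact_force: [-1.8, 0.1, 3.5]
finger_gap: 0.005
grip_force: 1.8
```

The tip met this cap at about z = 0.0377 and it gave way. It stopped at 0.0364, 1.4 mm higher than the seated ones, so the left cap is the rocker. I'll retract, stand off on its front side and look again.

Call:
play_rows([
  [0, 0, -0.6, 0, 0, 0, -1],
  [0, 0, -1, 0, 0, 0, -1],
  [0.23, -0.61, 0, 0, 0, 0, -1],
  [0, 0, 0, 0, 0, 0, -1],
  [0, 0, 0, 0, 0, 0, -1],
])

```text
clock: 9.57
tool_pos: [0.4658, 0.2614, 0.1002]
orientation: [2.484, 1.922, -0.0]
contact_force: [0.4, -0.5, 0.8]
finger_gap: 0.001
grip_force: 0.0
```

```bash
cat > look.py <<'E'
from plan import *
from bench import bot
import sys
def look(name,seat=(.5249,.2457)):
    s=bot.state();c=bot.capture("wrist");T=Ttool(s)@c["T_tool_cam"];f=c["frame"]
    cv2.imwrite(f"pics/{name}.png",f[:,:,::-1])
    g=cv2.cvtColor(f,cv2.COLOR_RGB2GRAY);k=np.zeros_like(g)
    pc=proj(c,[[*seat,.036]],T)[0];cv2.circle(k,tuple(int(v) for v in pc),90,1,-1)
    tip=proj(c,[s["tool_pos"]],T)[0]
    m=((g<70)&(k>0)).astype(np.uint8);lim=int(tip[1])-8;m[lim:]=0
    cs=max(cv2.findContours(m,0,cv2.CHAIN_APPROX_NONE)[0],key=cv2.contourArea).reshape(-1,2)
    cs=cs[cs[:,1]<lim-3]
    P=ray(c,cs,.036,T)[:,:2]
    q=np.linalg.lstsq(np.c_[2*P,np.ones(len(P))],(P**2).sum(1),rcond=None)[0]
    d=np.array(seat)-q[:2];u=R.from_rotvec(s["orientation"]).as_matrix()[:2,:2]
    print("t",s["clock"],"tcp",s["tool_pos"].round(4),"tip px",tip.round(),"px",pc.round(),"cap",q[:2].round(4),"r",np.sqrt(q[2]+q[0]**2+q[1]**2).round(4))
    print("cap->seat in tool xy",(u.T@d).round(4),"tcp->cap tool xy",(u.T@(q[:2]-s["tool_pos"][:2])).round(4), c["camera_matrix"][0,0])
E
python3 -c "
from look import *
look('w3')"
```

```text
t 9.575 tcp [0.4658 0.2614 0.1002] tip px [316. 257.] px [413. 214.] cap [0.5158 0.249 ] r 0.0366
cap->seat in tool xy [-0.0009  0.0097] tcp->cap tool xy [0.0005 0.0515] 345.5123613097213
```

Call:
play_rows([
  [0, 0, 0.9, 0, 0, 0, -1],
  [0, 0, 0.85, 0, 0, 0, -1],
  [0, 0, 0, 0, 0, 0, -1],
  [0, 0.1, 0, 0, 0, 0, -1],
  [0, 0, 0, 0, 0, 0, -1],
])

```text
clock: 10.25
tool_pos: [0.471, 0.2611, 0.032]
orientation: [2.485, 1.921, 0.004]
contact_force: [0.6, -0.6, -0.1]
finger_gap: 0.002
grip_force: 0.0
```

Call:
play_rows([
  [0, 0.05, 0, 0, 0, 0, -1],
  [0, 0.05, 0, 0, 0, 0, -1],
  [0, 0.05, 0, 0, 0, 0, -1],
  [0, 0, 0, 0, 0, 0, -1],
])

```text
clock: 10.75
tool_pos: [0.4752, 0.2591, 0.0306]
orientation: [-2.485, -1.922, -0.0]
contact_force: [0.1, -0.3, -0.7]
finger_gap: 0.002
grip_force: 0.7
```

```bash
python3 -c "
from look import *
look('w4');print(bot.state()['contact_force'])"
```

```text
t 10.75 tcp [0.4752 0.2591 0.0306] tip px [316. 257.] px [434. 263.] cap [0.5211 0.2511] r 0.0344
cap->seat in tool xy [-0.0043  0.005 ] tcp->cap tool xy [0.0037 0.0465] 345.5123613097213
[-0.79205201  0.45644452  0.52420688]
```

Call:
play_rows([
  [0, 0.04, 0, 0, 0, 0, -1],
  [0, 0.04, 0, 0, 0, 0, -1],
  [0, 0, 0, 0, 0, 0, -1],
])

```text
clock: 11.18
tool_pos: [0.4787, 0.2583, 0.0305]
orientation: [2.485, 1.922, 0.001]
contact_force: [-0.6, -0.3, 0.9]
finger_gap: -0.002
grip_force: 0.0
```

Call:
play_rows([
  [0, 0.03, 0, 0, 0, 0, -1],
  [0, 0, 0, 0, 0, 0, -1],
])

```text
clock: 11.42
tool_pos: [0.4795, 0.258, 0.0305]
orientation: [2.485, 1.922, 0.0]
contact_force: [-0.4, -0.9, 0.0]
finger_gap: -0.003
grip_force: 0.0
```

Call:
play_rows([
  [0, 0.03, 0, 0, 0, 0, -1],
  [0, 0, 0, 0, 0, 0, -1],
])

```text
clock: 11.68
tool_pos: [0.4805, 0.2577, 0.0305]
orientation: [-2.485, -1.922, 0.0]
contact_force: [-0.4, 1.4, 0.7]
finger_gap: -0.001
grip_force: 0.5
```

```bash
python3 -c "
from look import *
look('w5');print(bot.state()['contact_force'])"
```

```text
t 11.675 tcp [0.4805 0.2577 0.0305] tip px [316. 257.] px [421. 263.] cap [0.5227 0.2495] r 0.0361
cap->seat in tool xy [-0.0032  0.0031] tcp->cap tool xy [0.0027 0.043 ] 345.5123613097213
[-0.63975062 -0.08294581  0.81810913]
```

View pics/w5.png

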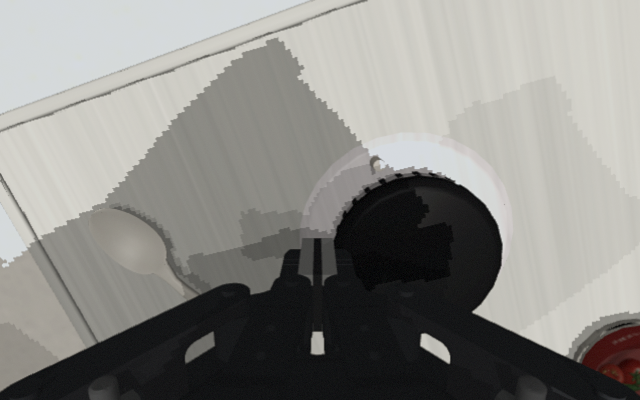

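The cap has moved back over its head, with the slots now showing only at its upper left (375–440,175). I'll back off and measure from above.

Call:
play_rows([
  [0, -0.25, 0, 0, 0, 0, -1],
  [0, -0.25, -0.8, 0, 0, 0, -1],
  [0, 0, -0.95, 0, 0, 0, -1],
  [0, 0, 0, 0, 0, 0, -1],
  [0, 0, 0, 0, 0, 0, -1],
])

```text
clock: 12.35
tool_pos: [0.4608, 0.2627, 0.1002]
orientation: [2.485, 1.922, -0.0]
contact_force: [1.0, 0.2, -0.4]
finger_gap: -0.001
grip_force: 0.0
```

```bash
python3 -c "
from look import *
look('w6')
f=cv2.imread('pics/w6.png');print(cv2.imwrite('pics/w6c.png',cv2.resize(f[110:270,320:500],None,fx=3.5,fy=3.5,interpolation=cv2.INTER_CUBIC)))"
```

```text
t 12.35 tcp [0.4608 0.2627 0.1002] tip px [316. 257.] px [421. 215.] cap [0.5225 0.2484] r 0.0369
cap->seat in tool xy [-0.002  0.003] tcp->cap tool xy [0.0016 0.0634] 345.5123613097213
True
```

View pics/w6c.png

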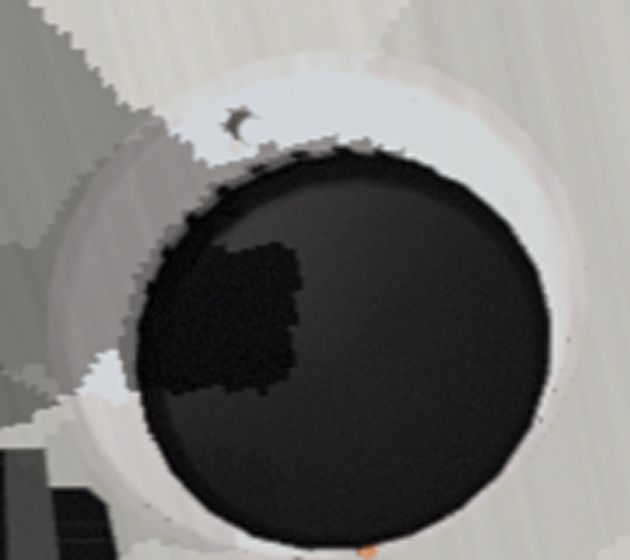

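The cap looks nearly concentric with its burner now, centre about (418,209) in the full frame. A press test will show whether it dropped in.

Call:
play_rows([
  [0, 0.86, 0, 0, 0, 0, -1],
  [0, 0, 0.75, 0, 0, 0, -1],
  [0, 0, 0.75, 0, 0, 0, -1],
  [0, 0, 0, 0, 0, 0, -1],
])

```text
clock: 12.9
tool_pos: [0.4925, 0.253, 0.0378]
orientation: [-2.484, -1.921, 0.008]
contact_force: [-0.4, -0.4, 0.6]
finger_gap: -0.001
grip_force: 0.0
```

Call:
play_rows([
  [0, 0, 0.05, 0, 0, 0, -1],
  [0, 0, 0, 0, 0, 0, -1],
])

```text
clock: 13.15
tool_pos: [0.4947, 0.2543, 0.0391]
orientation: [2.485, 1.922, 0.001]
contact_force: [0.3, 1.4, 0.3]
finger_gap: -0.001
grip_force: 0.0
```

Call:
play_rows([
  [0, 0, 0.03, 0, 0, 0, -1],
  [0, 0, 0, 0, 0, 0, -1],
])

```text
clock: 13.4
tool_pos: [0.4947, 0.2542, 0.0377]
orientation: [2.485, 1.922, 0.001]
contact_force: [0.3, 0.5, -0.0]
finger_gap: -0.001
grip_force: 0.0
```

Call:
play_rows([
  [0, 0, 0.03, 0, 0, 0, -1],
  [0, 0, 0, 0, 0, 0, -1],
])

```text
clock: 13.65
tool_pos: [0.4944, 0.254, 0.0361]
orientation: [2.485, 1.922, -0.0]
contact_force: [-0.0, -0.7, 0.6]
finger_gap: -0.006
grip_force: 0.0
```

Call:
play_rows([
  [0, 0, 0.03, 0, 0, 0, -1],
  [0, 0, 0, 0, 0, 0, -1],
])

```text
clock: 13.9
tool_pos: [0.4946, 0.2541, 0.0351]
orientation: [2.485, 1.922, 0.0]
contact_force: [-0.3, -0.2, 1.6]
finger_gap: 0.002
grip_force: 1.3
```

Call:
play_rows([
  [0, 0, 0.02, 0, 0, 0, -1],
  [0, 0, 0, 0, 0, 0, -1],
])

```text
clock: 14.15
tool_pos: [0.4946, 0.2542, 0.035]
orientation: [2.485, 1.922, 0.001]
contact_force: [-2.1, -1.7, 9.9]
finger_gap: 0.001
grip_force: 5.0
```

Call:
play_rows([
  [0, 0, -0.6, 0, 0, 0, -1],
  [0, 0.72, 0, 0, 0, 0, -1],
  [0, 0.72, 0, 0, 0, 0, -1],
  [0, 0, 0.5, 0, 0, 0, -1],
  [0, 0, 0, 0, 0, 0, -1],
])

```text
clock: 14.78
tool_pos: [0.5489, 0.2388, 0.0365]
orientation: [-2.485, -1.921, 0.005]
contact_force: [-0.4, -0.0, 0.0]
finger_gap: 0.002
grip_force: 0.0
```

Call:
play_rows([
  [0, 0, 0.03, 0, 0, 0, -1],
  [0, 0, 0, 0, 0, 0, -1],
])

```text
clock: 15.02
tool_pos: [0.5503, 0.2399, 0.0374]
orientation: [2.485, 1.923, 0.001]
contact_force: [0.1, 0.5, -0.8]
finger_gap: -0.004
grip_force: 0.0
```

Call:
play_rows([
  [0, 0, 0.03, 0, 0, 0, -1],
  [0, 0, 0, 0, 0, 0, -1],
])

```text
clock: 15.28
tool_pos: [0.5503, 0.2398, 0.0359]
orientation: [2.485, 1.922, 0.001]
contact_force: [-1.0, 0.4, 0.4]
finger_gap: 0.001
grip_force: 0.0
```

Call:
play_rows([
  [0, 0, 0.03, 0, 0, 0, -1],
  [0, 0, 0, 0, 0, 0, -1],
])

```text
clock: 15.52
tool_pos: [0.5504, 0.2397, 0.0351]
orientation: [2.485, 1.922, 0.001]
contact_force: [-1.9, -0.5, 4.7]
finger_gap: -0.001
grip_force: 2.4
```

The left cap is now firm at z = 0.035 on opposite rims, so it is seated. I'll retreat and check the top view.

Call:
play_rows([
  [0, 0, -0.8, 0, 0, 0, -1],
  [0, 0, -1, 0, 0, 0, -1],
  [0, 0, -1, 0, 0, 0, -1],
  [-0.3, -1, -0.8, 0, 0, 0, -1],
  [-0.3, -1, 0, 0, 0, 0, -1],
])

```text
clock: 16.15
tool_pos: [0.4679, 0.2373, 0.1812]
orientation: [2.485, 1.921, 0.008]
contact_force: [-0.3, 0.9, -0.6]
finger_gap: -0.0
grip_force: 0.0
```

Call:
play_rows([
  [-0.8, -0.5, -0.5, 0, 0, 0, -1],
  [-0.8, -0.5, -0.5, 0, 0, 0, -1],
  [0, 0, 0, 0, 0, 0, -1],
  [0, 0, 0, 0, 0, 0, -1],
])

```text
clock: 16.65
tool_pos: [0.4126, 0.185, 0.2185]
orientation: [2.485, 1.922, 0.002]
contact_force: [1.4, 0.3, 0.3]
finger_gap: 0.001
grip_force: 0.0
```

```bash
python3 - <<'E'
import pickle,cv2,numpy as np
from bench import bot
print(bot.state()["tool_pos"],bot.state()["clock"])
d=pickle.load(open("c0.pkl","rb"));a=d["side"]["frame"];b=bot.capture("side")["frame"];t=bot.capture("top")["frame"]
cv2.imwrite("pics/end.png",np.hstack([cv2.resize(x,None,fx=2.6,fy=2.6,interpolation=cv2.INTER_CUBIC) for x in(a[170:290,280:395],b[170:290,280:395])])[:,:,::-1])
E
```

```text
[0.4125911  0.18496514 0.21850382] 16.65
```

View pics/end.png

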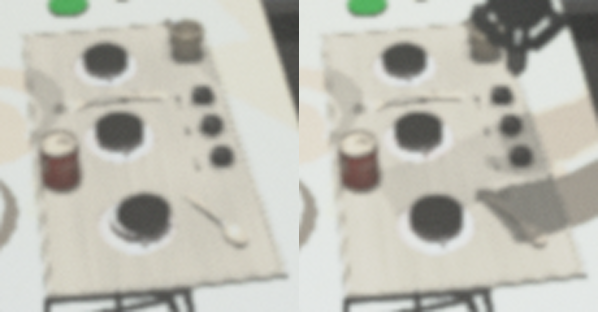

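The before and after side views show the left cap (about 435,217 on the right half) now centred like the others. The tin, fork, cup, spoon and knobs are unmoved. I'll hand the job in.

```bash
python3 -c "
from bench import bot
print(bot.job_done())"
```

```text
the job is handed in; nothing more can be done
None
```

The left cap was the one that rocked; I nudged it into its seat, all three caps pressed firm at the seated height (z = 0.035), and the job was handed in at about 17 s of the 45 s allowed.

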